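# Re-rack the eye drops in reverse order

### The arm

A 7-joint arm with a two-finger parallel gripper is mounted at the origin on a cart in front of the work surface, level with it; the furniture and walls round the work are solid. World frame = base frame: x ahead of the robot, y to its left, z up, the work surface at z = 0. Lengths are in m, angles in rad, forces in N, time in s.
With the tool pointing down it reaches from about 0.4 to 0.85 m from the base axis. Payload 10.4 kg.
Tool frame: the origin (TCP) lies on the centre line of the jaws, within the pads' length; the fingertips stand 17 mm ahead of it and the grasp point (between the pads) lies 2 mm behind it; z points along the fingers, y is the line along which they close (so a half turn about z gives the same grasp; the last joint's range is limited). The gripper opens to 85 mm and grips with 20 to 120 N. Pads are 22 mm wide; open, the fingers measure 114 mm over their backs; the gripper's body (76 mm by 85 mm) begins 54 mm behind the grasp point. The pads swing forward as they close: fully open they stand 13 mm farther back than shut.
Start: joints at [1.094, 0.332, -0.065, 1.46, 0.022, 1.35, -0.088], TCP at [0.274, -0.562, 0.248] pointing down, gripper open.
Joint ranges: [-2.6, 2.6], [-0.5, 2.12], [-1.47, 1.34], [0.16, 2.42], [-1.27, 4.41], [0.06, 2.06], [-2.6, 2.6]. Speed limits (rad/s): [2.22, 2.22, 2.79, 2.79, 3.14, 3.14, 3.14].

### API

Orientations are given as a unit quaternion [x, y, z, w].
In Python, from workcell import get_obs, optics, job gives the robot as it stands. The module is installed in compiled form; this text tells all that it offers.
- The arm moves only by the tool send_rows, never from a script. Its argument "plan" is a list that holds one entry, the list of rows, each a list of 7 numbers: the turn, a rotation vector about the tool's x, y, z in units of 1.5 rad (1.0 is 1.5 rad), then the shift along the tool's x, y, z in units of 20 cm (1.0 is 20 cm), then the opening, from 0 (shut) to 1 (fully open). A call has 1 to 20 rows; each row shifts and turns the commanded pose from where the row before left it, along the tool's axes as they then stand; what a row does not reach is not made up. A row lasts 1/12 s, in which the tool goes at most 41.7 mm and 7.16 degrees, less where a joint would pass 70% of its speed; a pose out of reach is approached as far as the arm can. A call with a number of a shift or a turn outside -1 to 1 is refused whole. A call with a gripper value outside its range is refused whole. The fingers move at their own pace and stop on an object; "squeeze" is the grip in N (left out, the last holds). Time passes only in rows, so rows that do not move let the fingers close. It gives the time, the measured TCP pose, the force, the opening and the grip force at its end, in the units of the state.
- get_obs(): the state, without advancing time (a new reading comes with each control period).
- optics.camera(name): name is "scene" or "top"; returns the picture (420x560x3 uint8, red, green, blue); there is no depth.
- optics.get_calibration(name): a dict with "intrinsics" (3x3 intrinsics, pixels), "distortion" ([k1, k2, p1, p2, k3] as OpenCV has them; the pictures are not rectified), "world_from_camera" (4x4, takes a point from camera to world coordinates). Camera axes: x right, y up, looking along -z (the intrinsics and any distortion apply to the point x, -y, -z); pixel columns grow to the right and rows downward; lengths in m; the calibration is good to about 2 mm. A picture is of the moment at which its call begins. get_calibration takes no time and is no camera call.
- job.hand_in(): hands the job in; it is judged then, once.
The state is a dict: "clock": time; "joint_pos": joint angles; "joint_velocities": joint speeds; "tau": joint torques, N m; "position": TCP position; "ee_rot": TCP orientation; "ft_force": force on the tool from outside, world axes, zero at the start; "torque": the same for the moment, N m; "grip_width": opening from 0.0 (shut) to 1.0 (fully open); "grasp_force": force on a finger pad.
Only numpy, scipy, OpenCV 4.12 (cv2) and the standard library are available. Lean on these libraries where they do the work, as an engineer would, in place of code of your own. Each camera call takes 0.05 s, during which the arm holds its last target. There are 200 camera calls.

### The job

The next clinic uses the eye drops in the opposite order, so move all four bottles from the cups on the grey carrier into the white rack, one to a pocket, in reverse: the bottle nearest the yellow end of the carrier goes into the pocket farthest from the yellow end of the rack, the next one into the next pocket, and so on, until the bottle farthest from the carrier's yellow end stands nearest the rack's yellow end. Stand every bottle upright on its pocket's floor and let none fall over on the way.

Things in the scene. Friction and masses are not known exactly. Their poses are not given: they have to be found in the camera images.
- carrier: Grey flat strip fixed to the desk, 56 x 206 mm, 6 mm thick, carrying four coloured cups, one at each place, in any colour order. Origin: centre of its underside on the desk, z up. Places in a row at y = +75, +25, -25, -75 mm, x = 0. Yellow tab at its +y end (y = 103 to 125 mm), so +75 is nearest the yellow tab.
- rack: White rack with grey floor, fixed to the desk, 52 x 206 mm, empty at the start: four open pockets 44 x 44 mm, floor 4 mm and wall tops 16 mm above the desk. Origin: centre of its underside on the desk, z up. Places in a row at y = +75, +25, -25, -75 mm, x = 0. Yellow tab at its +y end (y = 103 to 125 mm), so +75 is nearest the yellow tab.
- cup_red: Red square open cup fixed on the carrier, 46 x 46 x 10 mm, walls 3 mm, floor 3 mm; its underside is 6 mm and its rim 16 mm above the desk. The bottle_red stands in it at the start, up to 4 mm off its centre. It stays on the carrier and so shows which place that bottle came from. Origin: centre of its underside; z up.
- cup_blue: Blue square open cup fixed on the carrier, 46 x 46 x 10 mm, walls 3 mm, floor 3 mm; its underside is 6 mm and its rim 16 mm above the desk. The bottle_blue stands in it at the start, up to 4 mm off its centre. It stays on the carrier and so shows which place that bottle came from. Origin: centre of its underside; z up.
- cup_green: Green square open cup fixed on the carrier, 46 x 46 x 10 mm, walls 3 mm, floor 3 mm; its underside is 6 mm and its rim 16 mm above the desk. The bottle_green stands in it at the start, up to 4 mm off its centre. It stays on the carrier and so shows which place that bottle came from. Origin: centre of its underside; z up.
- cup_black: Black square open cup fixed on the carrier, 46 x 46 x 10 mm, walls 3 mm, floor 3 mm; its underside is 6 mm and its rim 16 mm above the desk. The bottle_black stands in it at the start, up to 4 mm off its centre. It stays on the carrier and so shows which place that bottle came from. Origin: centre of its underside; z up.
- bottle_red: Small round eye-drop bottle, white with a red band and a red screw cap. Body 25 mm in diameter, 45 mm high with sloping shoulders (straight sides up to about 35 mm), cap 16 mm in diameter up to 65 mm; about 25 g. Origin: centre of its underside (9 mm above the desk at the start); z up along the bottle; its yaw is arbitrary.
- bottle_blue: Small round eye-drop bottle, white with a blue band and a blue screw cap. Body 25 mm in diameter, 45 mm high with sloping shoulders (straight sides up to about 35 mm), cap 16 mm in diameter up to 65 mm; about 25 g. Origin: centre of its underside (9 mm above the desk at the start); z up along the bottle; its yaw is arbitrary.
- bottle_green: Small round eye-drop bottle, white with a green band and a white screw cap. Body 25 mm in diameter, 45 mm high with sloping shoulders (straight sides up to about 35 mm), cap 16 mm in diameter up to 65 mm; about 25 g. Origin: centre of its underside (9 mm above the desk at the start); z up along the bottle; its yaw is arbitrary.
- bottle_black: Small round eye-drop bottle, amber with a plain paper label and a black screw cap. Body 25 mm in diameter, 45 mm high with sloping shoulders (straight sides up to about 35 mm), cap 16 mm in diameter up to 65 mm; about 25 g. Origin: centre of its underside (9 mm above the desk at the start); z up along the bottle; its yaw is arbitrary.
Mind the look-alikes: they are no part of the job. What is shaped like the bottle_green but purple is not meant.

How it is judged:
By the outcome, as a careful person would: the job done as asked, in the order asked, and still so for the second after the job is handed in, with the robot touching nothing.
It also fails if it takes over 109 s, if anything falls off the work surface, if the arm or the gripper's body presses on something with over 40 N, if the wrist force passes 120 N, or if a joint passes its speed limit or range.

## Working session

There is one attempt and no reset: what is moved stays moved. The work goes in short steps, Python scripts to look and compute and a tool call to move; the robot and the scene stay as the last step left them, time stands still between calls to the robot, and variables do not carry over. Pictures are saved under pics/ and viewed, at most 14 in all, crops included, and the job is handed in when it is done.

Besides the shell and the picture viewer there is one more tool, called after "Emit:" in YAML: its name, and indented under it one key for each argument. send_rows: Moves the arm, as the interface text tells. Its arguments: {"type":"object","properties":{"plan":{"type":"array"},"squeeze":{"type":"number"}},"required":["plan"]}

```bash
mkdir -p pics; python3 - <<'E'
from workcell import get_obs, optics, job
import cv2
for n in("scene","top"):
    im=optics.camera(n); cv2.imwrite(f"pics/{n}0.png",im[:,:,::-1]); c=optics.get_calibration(n); print(n,c)
print(get_obs())
E
```

```text
scene {'intrinsics': array([[490.21104021,   0.        , 279.35814039],
       [  0.        , 490.21104021, 204.59296798],
       [  0.        ,   0.        ,   1.        ]]), 'distortion': array([-0.03202312,  0.        ,  0.        ,  0.        ,  0.        ]), 'world_from_camera': array([[-0.8267134 ,  0.32381191, -0.46009868,  0.05109395],
       [-0.56213818, -0.50934732,  0.65158727,  0.63823196],
       [-0.02335831,  0.79731497,  0.60311129,  0.70325062],
       [ 0.        ,  0.        ,  0.        ,  1.        ]])}
top {'intrinsics': array([[437.28271821,   0.        , 268.52434379],
       [  0.        , 437.28271821, 214.6409242 ],
       [  0.        ,   0.        ,   1.        ]]), 'distortion': array([-0.02567954,  0.        ,  0.        ,  0.        ,  0.        ]), 'world_from_camera': array([[-0.06102764,  0.97717644, -0.2034744 ,  0.3878909 ],
       [-0.99812742, -0.05889647,  0.01651864, -0.08558189],
       [ 0.0041577 ,  0.20410147,  0.97894091,  0.89033999],
       [ 0.        ,  0.        ,  0.        ,  1.        ]])}
{'clock': 0.1, 'joint_pos': array([ 1.09437267,  0.33285276, -0.06472277,  1.46086397,  0.02159041,
        1.34988986, -0.08849839]), 'joint_velocities': array([ 0.00065662, -0.00151675, -0.00071881, -0.00031842, -0.00089457,
        0.00049118,  0.00049304]), 'tau': array([ 2.06967175e-03, -6.26751423e+01,  4.97883093e-02, -3.92437077e+01,
        1.63958949e-02,  6.89024484e-03, -2.84830941e-05]), 'position': array([ 0.27387806, -0.56144592,  0.24756483]), 'ee_rot': array([ 9.74361031e-01,  2.24989216e-01, -1.68620266e-04, -6.37512947e-04]), 'ft_force': array([-0.14596153, -0.85258681, -0.21009948]), 'torque': array([ 0.04208901, -0.00305337,  0.00192264]), 'grasp_force': 0.0, 'grip_width': 1.0011267760913674}
```

View pics/scene0.png

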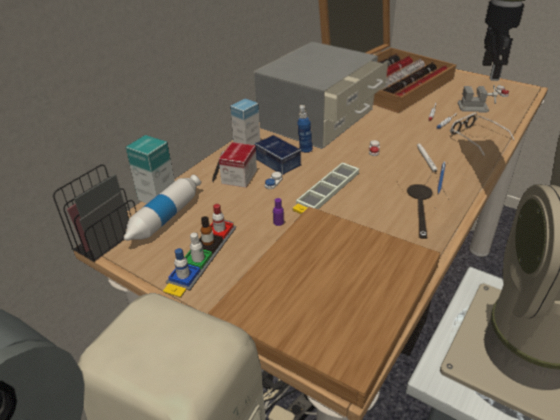

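View pics/top0.png

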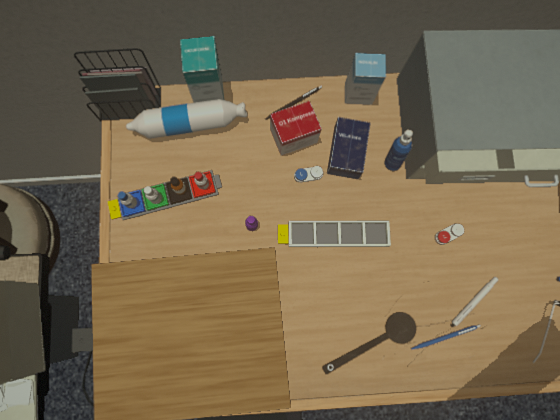

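The top view shows the carrier at about (165,195), with its yellow tab at (115,208). From the tab, the cups run blue (131,203), green (155,196), black (179,190), red (203,184). The rack is at (338,233), tab at (283,233).

Possible look-alikes:
- Purple bottle (251,222), which is not meant.
- Blue spray bottle (398,150).
- Red and blue lens cases (449,234) and (309,174).

The wanted bottles are the four standing in the cups.

```bash
cat > h.py <<'E'
import numpy as np, cv2
from workcell import get_obs, optics, job
def ray(n,uv):
    c=optics.get_calibration(n); T=c["world_from_camera"]
    p=cv2.undistortPoints(np.array(uv,float).reshape(-1,1,2),c["intrinsics"],c["distortion"]).reshape(-1,2)
    d=np.c_[p[:,0],-p[:,1],-np.ones(len(p))]@T[:3,:3].T
    return T[:3,3],d
def onz(n,uv,z):
    o,d=ray(n,uv); return o+d*((z-o[2])/d[:,2])[:,None]
def proj(n,P):
    c=optics.get_calibration(n); T=np.linalg.inv(c["world_from_camera"])
    q=np.atleast_2d(P)@T[:3,:3].T+T[:3,3]; q=q*[1,-1,-1]
    return cv2.projectPoints(q,np.zeros(3),np.zeros(3),c["intrinsics"],c["distortion"])[0].reshape(-1,2)
def meet(uvs):  # {cam:uv}
    A=np.zeros((3,3));b=np.zeros(3)
    for n,uv in uvs.items():
        o,d=ray(n,[uv]);d=d[0]/np.linalg.norm(d[0]);M=np.eye(3)-np.outer(d,d);A+=M;b+=M@o
    return np.linalg.solve(A,b)
E
python3 - <<'E'
from h import *
R={"scene":(150,190,110,120),"top":(100,155,130,75)}
for n in R:
    im=cv2.imread(f"pics/{n}0.png"); hsv=cv2.cvtColor(im,cv2.COLOR_BGR2HSV)
    H,S,V=[hsv[:,:,i].astype(int) for i in range(3)]
    M={"yellow":(abs(H-27)<5)&(S>200)&(V>150),"red":((H<6)|(H>174))&(S>170)&(V>60),"green":(abs(H-62)<15)&(S>120),"blue":(abs(H-110)<12)&(S>120),"white":(S<45)&(V>150)}
    for k,m in M.items():
        cn,_=cv2.findContours(m.astype(np.uint8),cv2.RETR_EXTERNAL,cv2.CHAIN_APPROX_NONE)
        for c in cn:
            if cv2.contourArea(c)>25:
                x=cv2.minAreaRect(c); b=cv2.boundingRect(c)
                if n=="top" and not(100<b[0]<400 and 150<b[1]<260): continue
                print(n,k,np.round(x[0],1),np.round(x[1],1),round(x[2],1),b)
                if k in("yellow","white"): print("   world z.006/.016",onz(n,[x[0]],.006)[0].round(4), [onz(n,[p],.016)[0,:2].round(4).tolist() for p in cv2.boxPoints(x)])
    x,y,w,h=R[n]; cv2.imwrite(f"pics/{n}_c.png",cv2.resize(im[y:y+h,x:x+w],None,fx=5,fy=5,interpolation=cv2.INTER_CUBIC))
E
```

```text
scene yellow [174.1 289.7] [19.   8.9] 18.4 (164, 284, 21, 12)
   world z.006/.016 [0.6015 0.22   0.006 ] [[0.6082, 0.2392], [0.6194, 0.2203], [0.579, 0.2128], [0.5687, 0.2316]]
scene yellow [299.3 208. ] [10.5  6.4] 23.2 (294, 204, 12, 9)
   world z.006/.016 [ 0.5363 -0.129   0.006 ] [[0.5393, -0.1076], [0.5466, -0.1298], [0.5193, -0.1283], [0.5125, -0.1065]]
scene red [221.8 229.8] [14.6 21.9] 81.9 (210, 222, 23, 16)
scene red [242.3 152.6] [ 9.4 21.2] 38.7 (232, 145, 20, 16)
scene red [229.2 150.6] [ 5.4 20. ] 36.9 (221, 144, 17, 15)
scene red [392.2  68.3] [ 5.4 11.6] 66.8 (388, 64, 11, 10)
scene red [405.8  60.7] [ 5.3 10.7] 60.3 (400, 57, 12, 8)
scene green [197.7 256.4] [23.1 18.7] 18.4 (186, 249, 26, 19)
scene blue [184.  273.5] [26.7 20.6] 16.7 (169, 264, 31, 22)
scene blue [162.2 206.9] [25.2 21. ] 46.7 (146, 195, 30, 29)
scene blue [305.5 143. ] [16.  9.] 90.0 (301, 135, 10, 17)
scene blue [303.5 126. ] [14. 11.] 90.0 (298, 119, 12, 15)
scene white [324.  409.2] [37.2  5.5] 30.5 (309, 398, 33, 20)
   world z.006/.016 [0.2354 0.2753 0.006 ] [[0.2606, 0.285], [0.2612, 0.2759
[... 2195 characters left out ...]
01.4 183.1] [23.3 21.6] 76.0 (189, 171, 26, 26)
top green [154.9 196.5] [21.8 22.5] 75.1 (142, 184, 26, 26)
top blue [131.2 202.8] [21.6 22.8] 76.0 (120, 190, 24, 26)
top white [339.5 233. ] [ 24. 101.] 90.0 (289, 221, 102, 25)
   world z.006/.016 [ 0.5246 -0.2435  0.006 ] [[0.5539, -0.1412], [0.5414, -0.3472], [0.4923, -0.3414], [0.5048, -0.1377]]
top white [147. 190.] [6. 6.] 90.0 (144, 187, 7, 7)
   world z.006/.016 [0.6396 0.1501 0.006 ] [[0.6435, 0.1536], [0.6428, 0.1412], [0.6299, 0.1412], [0.6307, 0.1537]]
top white [312.6 172.7] [12.5 19.4] 80.5 (304, 166, 19, 15)
   world z.006/.016 [ 0.6563 -0.1989  0.006 ] [[0.6645, -0.1763], [0.6691, -0.2169], [0.642, -0.2188], [0.6375, -0.1785]]
```

View pics/top_c.png

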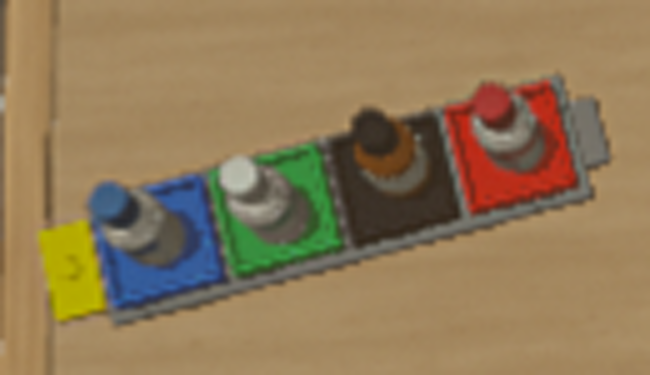

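View pics/scene_c.png

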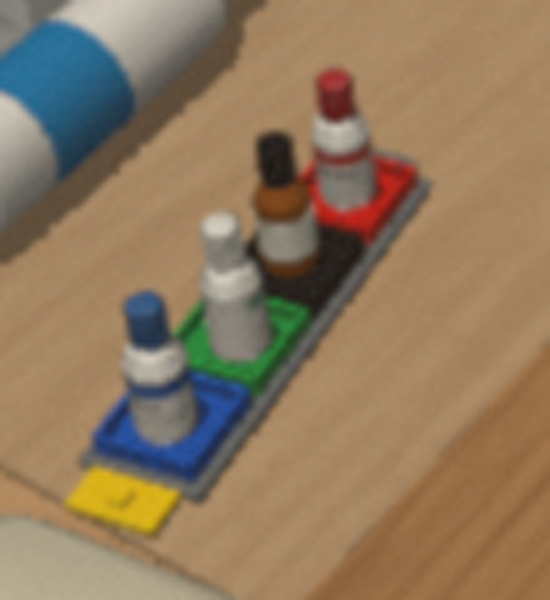

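The crops confirm the choice: each bottle stands in its own colour cup, in the order blue, green, black, red from the yellow tab. Cap tops in the top crop are about (108,198), (238,175), (373,127) and (491,101). In the scene crop they are about (144,302), (219,224), (273,142) and (334,79).

```bash
python3 - <<'E'
from h import *
t=np.array([(108,198),(238,175),(373,127),(491,101)])
s=np.array([(144,302),(219,224),(273,142),(334,79)])
f=lambda a,o:(a+.5)/5-.5+np.array(o)
t=f(t,(100,155)); s=f(s,(150,190))
T=onz("top",t,.074);S=onz("scene",s,.074)
for i,k in enumerate("blue green black red".split()): print(k,T[i,:2].round(4),S[i,:2].round(4),meet({"top":t[i],"scene":s[i]}).round(4))
# cup centres from rim outlines (top): masks
for k,c in dict(red=(201.4,183.1),green=(154.9,196.5),blue=(131.2,202.8)).items(): print(k,onz("top",[c],.014)[0].round(4))
# rack in scene: white corners by mask
for n,b in(("top",(285,210,110,50)),("scene",(290,155,75,60))):
    im=cv2.imread(f"pics/{n}0.png");x,y,w,h=b
    cv2.imwrite(f"pics/{n}_r.png",cv2.resize(im[y:y+h,x:x+w],None,fx=7,fy=7,interpolation=cv2.INTER_CUBIC))
# rack pocket floors (grey) centroids
    hsv=cv2.cvtColor(im,cv2.COLOR_BGR2HSV); 
    m=((hsv[:,:,1]<60)&(hsv[:,:,2]<155)&(hsv[:,:,2]>70)).astype(np.uint8)[y:y+h,x:x+w]
    N,_,st,ce=cv2.connectedComponentsWithStats(m,connectivity=4)
    for i in range(1,N):
        if st[i,4]>40: print(n,st[i],onz(n,[ce[i]+[x,y]],.004)[0].round(4))
E
```

```text
blue [0.6149 0.1818] [0.6133 0.1811] [0.6141 0.1813 0.0741]
green [0.621  0.1316] [0.6201 0.1311] [0.6205 0.1313 0.0741]
black [0.6371 0.0791] [0.6365 0.0798] [0.6373 0.0792 0.0733]
red [0.6448 0.0331] [0.6431 0.033 ] [0.6442 0.0327 0.0737]
red [0.6453 0.0348 0.014 ]
green [0.6224 0.1317 0.014 ]
blue [0.612  0.1807 0.014 ]
top [  6  12  23  22 493] [ 0.5307 -0.1674  0.004 ]
top [ 31  12  23  22 491] [ 0.5273 -0.2175  0.004 ]
top [ 55  12  23  22 484] [ 0.5244 -0.2685  0.004 ]
top [ 80  12  23  22 484] [ 0.5213 -0.3191  0.004 ]
top [ 4 36 97  1 97] [ 0.4984 -0.2362  0.004 ]
scene [ 44   9  22  13 152] [ 0.5255 -0.3311  0.004 ]
scene [ 25  15  44  38 162] [ 0.4997 -0.2442  0.004 ]
scene [ 34  18  21  13 161] [ 0.528  -0.2805  0.004 ]
scene [ 22  27  23  14 177] [ 0.5315 -0.2296  0.004 ]
scene [ 10  36  23  15 194] [ 0.5343 -0.179   0.004 ]
```

View pics/top_r.png

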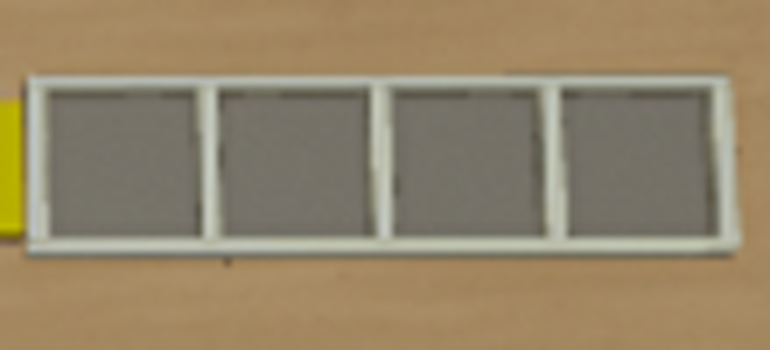

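Emit:
send_rows:
  plan:
    - [[0, 0, -0.041, 0.19, -0.03, 0, 0.65], [0, 0, -0.041, 0.19, -0.03, 0, 0.65], [0, 0, -0.041, 0.19, -0.03, 0, 0.65], [0, 0, -0.041, 0.19, -0.03, 0, 0.65], [0, 0, -0.041, 0.19, -0.03, 0, 0.65], [0, 0, -0.041, 0.19, -0.03, 0, 0.65], [0, 0, -0.041, 0.19, -0.03, 0, 0.65], [0, 0, -0.041, 0.19, -0.03, 0, 0.65], [0, 0, -0.041, 0.19, -0.03, 0, 0.65], [0, 0, -0.041, 0.19, 0, 0, 0.65], [0, 0, -0.041, 0.19, 0.03, 0, 0.65], [0, 0, -0.041, 0.19, 0.03, 0, 0.65], [0, 0, -0.041, 0.19, 0.03, 0, 0.65], [0, 0, -0.041, 0.19, 0.03, 0, 0.65], [0, 0, -0.041, 0.15, 0.03, 0, 0.65], [0, 0, -0.041, 0.1, 0.03, 0, 0.65], [0, 0, -0.041, 0, 0, 0, 0.65], [0, 0, -0.041, 0, 0, 0, 0.65], [0, 0, 0, 0, 0, 0, 0.65]]

```text
clock: 1.68
position: [0.6238, -0.0962, 0.2478]
ee_rot: [0.709, 0.705, -0.0, -0.0]
ft_force: [0.4, -0.6, -0.0]
grip_width: 0.649
grasp_force: 0.0
```

```bash
cat >> h.py <<'E'
def go(x,y,z,yaw):  # yaw = wanted world angle (deg) of tool y; prints totals in row units (turn first, then shift)
    from scipy.spatial.transform import Rotation as R
    o=get_obs(); r=R.from_quat(o["ee_rot"]); p=o["position"]; ym=r.as_matrix()[:,1]
    cur=np.degrees(np.arctan2(ym[1],ym[0])); w=R.from_euler("z",yaw,degrees=True).as_matrix()
    M=np.c_[-w[:,1]*-1*-1,w[:,0],[0,0,-1]]; M[:,0]=np.cross(M[:,1],M[:,2])
    G=R.from_matrix(M); d=np.array([x,y,z])-p
    print("pos",p.round(4),"yaw",round(cur,2),"t",round(o["clock"],2),"f",o["ft_force"].round(1),"w",round(o["grip_width"],3),"gf",round(o["grasp_force"],1))
    print("turn",((r.inv()*G).as_rotvec()/1.5).round(4),"shift in target frame",(M.T@d/.2).round(3),"in current",(r.inv().apply(d)/.2).round(3))
E
python3 -c "
from h import *
go(.644,.0328,.15,12.9)"
```

```text
pos [ 0.6238 -0.0962  0.2478] yaw -0.37 t 1.68 f [ 0.4 -0.6 -0. ] w 0.649 gf 0.0
turn [-6.000e-04  1.000e-04 -1.543e-01] shift in target frame [0.606 0.243 0.489] in current [0.646 0.098 0.489]
```

Emit:
send_rows:
  plan:
    - [[0, 0, -0.077, 0, 0, 0, 0.65], [0, 0, -0.077, 0, 0, 0, 0.65], [0, 0, 0, 0.121, 0.049, 0.098, 0.65], [0, 0, 0, 0.121, 0.049, 0.098, 0.65], [0, 0, 0, 0.121, 0.049, 0.098, 0.65], [0, 0, 0, 0.121, 0.049, 0.098, 0.65], [0, 0, 0, 0.121, 0.049, 0.098, 0.65], [0, 0, 0, 0, 0, 0, 0.65], [0, 0, 0, 0, 0, 0, 0.65]]

```text
clock: 2.43
position: [0.6443, 0.034, 0.1488]
ee_rot: [0.624, 0.781, -0.001, -0.001]
ft_force: [0.4, -1.1, 0.3]
grip_width: 0.65
grasp_force: 0.0
```

```bash
python3 -c "
from h import *
go(.644,.0328,.043,12.9)"
```

```text
pos [0.6443 0.034  0.1488] yaw 12.71 t 2.43 f [ 0.4 -1.1  0.3] w 0.65 gf 0.0
turn [-0.0018 -0.0005 -0.0022] shift in target frame [-0.006 -0.003  0.529] in current [-0.006 -0.001  0.529]
```

Emit:
send_rows:
  plan:
    - [[0, 0, 0, -0.006, 0, 0.1, 0.65], [0, 0, 0, 0, 0, 0.1, 0.65], [0, 0, 0, 0, 0, 0.1, 0.65], [0, 0, 0, 0, 0, 0.1, 0.65], [0, 0, 0, 0, 0, 0.07, 0.65], [0, 0, 0, 0, 0, 0.04, 0.65], [0, 0, 0, 0, 0, 0.02, 0.65], [0, 0, 0, 0, 0, 0, 0.1], [0, 0, 0, 0, 0, 0, 0.1], [0, 0, 0, 0, 0, 0, 0.1], [0, 0, 0, 0, 0, 0, 0.1], [0, 0, 0, 0, 0, 0, 0.1], [0, 0, 0, 0, 0, 0, 0.1], [0, 0, 0, 0, 0, 0, 0.1], [0, 0, 0, 0, 0, 0, 0.1]]
  squeeze: 25

```text
clock: 3.68
position: [0.6462, 0.0318, 0.0456]
ee_rot: [0.625, 0.781, 0.001, 0.001]
ft_force: [-0.4, -0.4, 7.0]
grip_width: 0.276
grasp_force: 25.4
```

```bash
python3 -c "
from h import *
go(.644,.0328,.043,12.9)
im=optics.camera('scene')[190:290,150:270,::-1]; im2=optics.camera('top')[150:250,100:220,::-1]
cv2.imwrite('pics/g1.png',cv2.resize(np.hstack([im,im2]),(792,330),interpolation=cv2.INTER_CUBIC))"
```

```text
pos [0.6462 0.0318 0.0456] yaw 12.66 t 3.68 f [-0.4 -0.4  7. ] w 0.276 gf 25.4
turn [ 0.0013  0.0004 -0.0028] shift in target frame [ 0.007 -0.009  0.013] in current [ 0.007 -0.01   0.013]
```

View pics/g1.png

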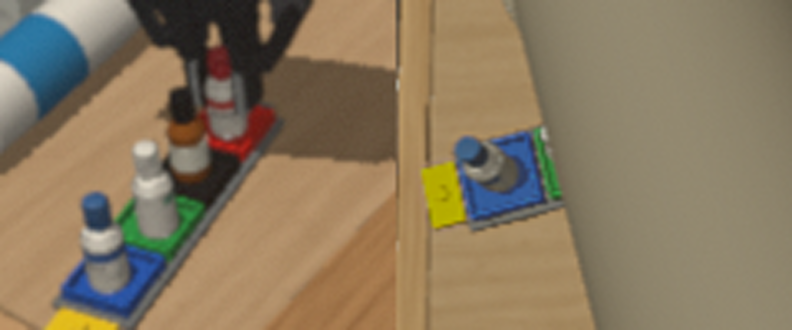

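The picture shows the fingers around the red bottle in its cup, with the other three bottles upright. I'm lifting it now.

Emit:
send_rows:
  plan:
    - [[0, 0, 0, 0, 0, -0.03, 0.1], [0, 0, 0, 0, 0, -0.06, 0.1], [0, 0, 0, 0, 0, -0.1, 0.1], [0, 0, 0, 0, 0, -0.12, 0.1], [0, 0, 0, 0, 0, -0.12, 0.1], [0, 0, 0, 0, 0, -0.08, 0.1], [0, 0, 0, 0, 0, -0.04, 0.1], [0, 0, 0, 0, 0, 0, 0.1]]

```text
clock: 4.45
position: [0.6464, 0.0321, 0.157]
ee_rot: [0.625, 0.781, 0.001, 0.001]
ft_force: [0.5, -0.4, -0.4]
grip_width: 0.271
grasp_force: 24.8
```

```bash
python3 -c "
from h import *
go(.5297,-.168,.15,-3.5)
im=optics.camera('scene')
print(proj('scene',get_obs()['position']))
u,v=proj('scene',get_obs()['position'])[0].astype(int)
cv2.imwrite('pics/g2.png',cv2.resize(im[v-40:v+50,u-50:u+50,::-1],None,fx=6,fy=6,interpolation=cv2.INTER_CUBIC))"
```

```text
pos [0.6464 0.0321 0.157 ] yaw 12.66 t 4.45 f [ 0.5 -0.4 -0.4] w 0.271 gf 24.8
turn [0.0025 0.0002 0.1881] shift in target frame [-1.034 -0.521  0.035] in current [-0.848 -0.789  0.033]
[[211.76760549 173.04348565]]
```

View pics/g2.png

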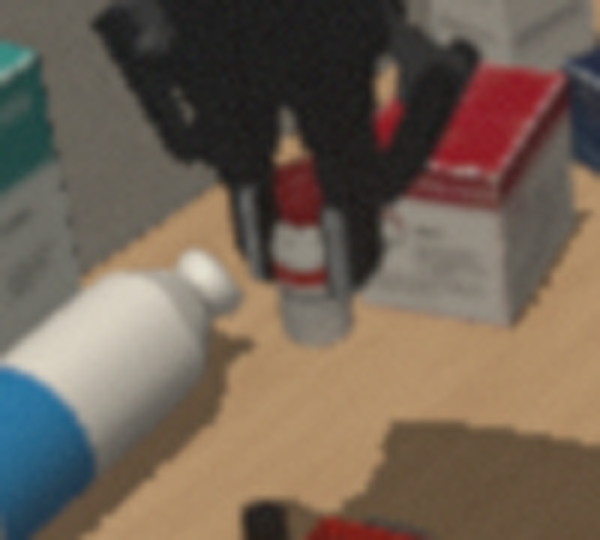

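The red bottle hangs upright in the jaws (crop about (315,260)), with the tips about 18 mm above its base.

Emit:
send_rows:
  plan:
    - [[0, 0, 0.063, 0, 0, 0, 0.1], [0, 0, 0.063, 0, 0, 0, 0.1], [0, 0, 0.062, 0, 0, 0, 0.1], [0, 0, 0, -0.05, -0.025, 0, 0.1], [0, 0, 0, -0.1, -0.05, 0, 0.1], [0, 0, 0, -0.12, -0.06, 0, 0.1], [0, 0, 0, -0.12, -0.06, 0, 0.1], [0, 0, 0, -0.12, -0.06, 0, 0.1], [0, 0, 0, -0.12, -0.06, 0, 0.1], [0, 0, 0, -0.12, -0.06, 0, 0.1], [0, 0, 0, -0.12, -0.06, 0, 0.1], [0, 0, 0, -0.1, -0.05, 0, 0.1], [0, 0, 0, -0.06, -0.035, 0, 0.1], [0, 0, 0, 0, 0, 0, 0.1], [0, 0, 0, 0, 0, 0, 0.1]]

```text
clock: 5.75
position: [0.5279, -0.1685, 0.1536]
ee_rot: [0.728, 0.685, -0.0, -0.0]
ft_force: [-0.1, 0.9, -0.7]
grip_width: 0.28
grasp_force: 24.8
```

```bash
python3 -c "
from h import *
go(.5297,-.168,.0415,-3.5)"
```

```text
pos [ 0.5279 -0.1685  0.1536] yaw -3.48 t 5.75 f [-0.1  0.9 -0.7] w 0.28 gf 24.8
turn [-0.0008  0.0001  0.0002] shift in target frame [0.003 0.009 0.56 ] in current [0.003 0.01  0.56 ]
```

Emit:
send_rows:
  plan:
    - [[0, 0, 0, 0.003, 0.009, 0.08, 0.1], [0, 0, 0, 0, 0, 0.1, 0.1], [0, 0, 0, 0, 0, 0.1, 0.1], [0, 0, 0, 0, 0, 0.1, 0.1], [0, 0, 0, 0, 0, 0.08, 0.1], [0, 0, 0, 0, 0, 0.05, 0.1], [0, 0, 0, 0, 0, 0.03, 0.1], [0, 0, 0, 0, 0, 0.02, 0.1], [0, 0, 0, 0, 0, 0, 0.1], [0, 0, 0, 0, 0, 0, 0.1], [0, 0, 0, 0, 0, 0, 0.1], [0, 0, 0, 0, 0, 0, 0.1]]

```text
clock: 6.75
position: [0.5314, -0.1671, 0.0431]
ee_rot: [0.728, 0.685, 0.0, 0.001]
ft_force: [-0.5, 0.0, 0.9]
grip_width: 0.277
grasp_force: 24.8
```

```bash
python3 -c "
from h import *
go(.5297,-.168,.0415,-3.5)
im=optics.camera('scene')
cv2.imwrite('pics/g3.png',cv2.resize(im[140:230,255:375,::-1],None,fx=6,fy=6,interpolation=cv2.INTER_CUBIC))"
```

```text
pos [ 0.5314 -0.1671  0.0431] yaw -3.49 t 6.75 f [-0.5  0.   0.9] w 0.277 gf 24.8
turn [0.0009 0.0003 0.0001] shift in target frame [-0.005 -0.008  0.008] in current [-0.005 -0.008  0.008]
```

View pics/g3.png

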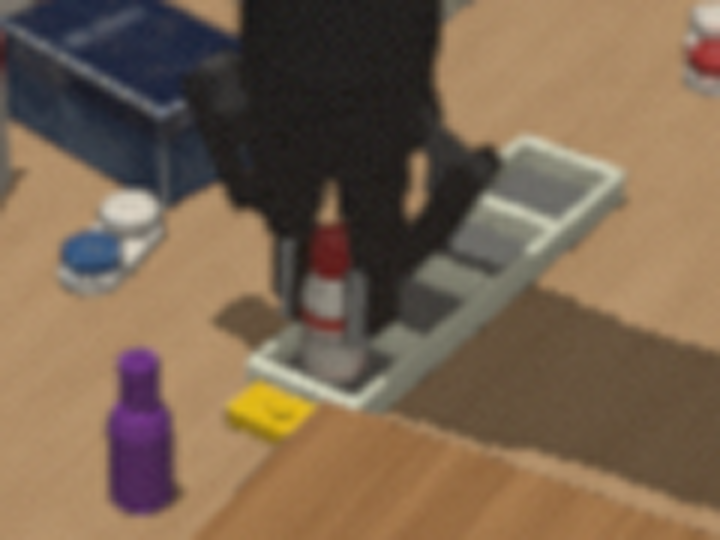

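The red bottle is inside the pocket nearest the yellow tab (crop about (335,350)). It needs to go about 2 mm lower before I release it.

Emit:
send_rows:
  plan:
    - [[0, 0, 0, -0.003, -0.006, 0.01, 0.1], [0, 0, 0, 0, 0, 0, 0.1], [0, 0, 0, 0, 0, 0, 0.1], [0, 0, 0, 0, 0, 0, 0.33], [0, 0, 0, 0, 0, 0, 0.36], [0, 0, 0, 0, 0, 0, 0.45], [0, 0, 0, 0, 0, 0, 0.55], [0, 0, 0, 0, 0, 0, 0.65], [0, 0, 0, 0, 0, 0, 0.65], [0, 0, 0, 0, 0, -0.06, 0.65], [0, 0, 0, 0, 0, -0.1, 0.65], [0, 0, 0, 0, 0, -0.12, 0.65], [0, 0, 0, 0, 0, -0.12, 0.65], [0, 0, 0, 0, 0, -0.1, 0.65], [0, 0, 0, 0, 0, -0.05, 0.65], [0, 0, 0, 0, 0, 0, 0.65]]

```text
clock: 8.13
position: [0.5309, -0.1678, 0.1532]
ee_rot: [0.728, 0.685, 0.001, 0.002]
ft_force: [-1.0, 0.0, -0.1]
grip_width: 0.648
grasp_force: 0.0
```

```bash
python3 -c "
from h import *
go(.637,.0794,.15,12.9)
im=optics.camera('scene')
cv2.imwrite('pics/g4.png',cv2.resize(im[140:290,160:370,::-1],None,fx=3.8,fy=3.8,interpolation=cv2.INTER_CUBIC))"
```

```text
pos [ 0.5309 -0.1678  0.1532] yaw -3.5 t 8.13 f [-1.   0.  -0.1] w 0.648 gf 0.0
turn [ 0.0027  0.0014 -0.1908] shift in target frame [1.087 0.793 0.016] in current [1.266 0.454 0.016]
```

View pics/g4.png

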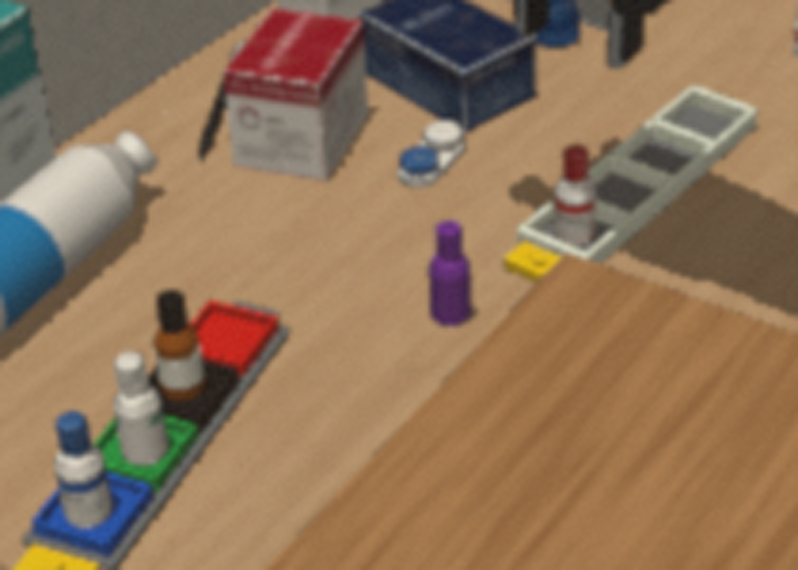

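Red stands upright in the first pocket (575,200) and the other three are undisturbed. Next is black.

Emit:
send_rows:
  plan:
    - [[0.001, 0, -0.064, 0, 0, 0, 0.65], [0.001, 0, -0.064, 0, 0, 0, 0.65], [0.001, 0.001, -0.063, 0, 0, 0, 0.65], [0, 0, 0, 0.1, 0.073, 0, 0.65], [0, 0, 0, 0.15, 0.11, 0, 0.65], [0, 0, 0, 0.15, 0.11, 0, 0.65], [0, 0, 0, 0.15, 0.11, 0, 0.65], [0, 0, 0, 0.15, 0.11, 0, 0.65], [0, 0, 0, 0.15, 0.11, 0, 0.65], [0, 0, 0, 0.14, 0.1, 0, 0.65], [0, 0, 0, 0.097, 0.07, 0.016, 0.65], [0, 0, 0, 0, 0, 0, 0.65], [0, 0, 0, 0, 0, 0, 0.65], [0, 0, 0, 0, 0, 0, 0.65]]

```text
clock: 9.35
position: [0.6349, 0.079, 0.1453]
ee_rot: [0.623, 0.782, -0.002, -0.003]
ft_force: [-0.8, -1.1, -0.3]
grip_width: 0.645
grasp_force: 0.0
```

```bash
python3 -c "
from h import *
go(.637,.0794,.043,12.9)"
```

```text
pos [0.6349 0.079  0.1453] yaw 12.9 t 9.35 f [-0.8 -1.1 -0.3] w 0.645 gf 0.0
turn [-0.0045 -0.0013  0.    ] shift in target frame [-0.001  0.011  0.512] in current [-0.002  0.014  0.511]
```

Emit:
send_rows:
  plan:
    - [[-0.002, 0, 0, 0, 0.008, 0.09, 0.65], [0, 0, 0, 0, 0, 0.1, 0.65], [0, 0, 0, 0, 0, 0.1, 0.65], [0, 0, 0, 0, 0, 0.1, 0.65], [0, 0, 0, 0, 0, 0.07, 0.65], [0, 0, 0, 0, 0, 0.04, 0.65], [0, 0, 0, 0, 0, 0.01, 0.65], [0, 0, 0, 0, 0, 0, 0.1], [0, 0, 0, 0, 0, 0, 0.1], [0, 0, 0, 0, 0, 0, 0.1], [0, 0, 0, 0, 0, 0, 0.1], [0, 0, 0, 0, 0, 0, 0.1], [0, 0, 0, 0, 0, 0, 0.1], [0, 0, 0, 0, 0, 0, 0.1], [0, 0, 0, 0, 0, 0, 0.1]]

```text
clock: 10.6
position: [0.6377, 0.0805, 0.0462]
ee_rot: [0.623, 0.782, 0.001, -0.0]
ft_force: [-1.4, -0.6, 6.7]
grip_width: 0.277
grasp_force: 25.1
```

```bash
python3 -c "
from h import *
go(.637,.0794,.043,12.9)"
```

```text
pos [0.6377 0.0805 0.0462] yaw 12.92 t 10.6 f [-1.4 -0.6  6.7] w 0.277 gf 25.1
turn [ 0.0005 -0.0011  0.0002] shift in target frame [-0.004 -0.005  0.016] in current [-0.004 -0.005  0.016]
```

Emit:
send_rows:
  plan:
    - [[0, 0, 0, 0, 0, -0.03, 0.1], [0, 0, 0, 0, 0, -0.06, 0.1], [0, 0, 0, 0, 0, -0.1, 0.1], [0, 0, 0, 0, 0, -0.12, 0.1], [0, 0, 0, 0, 0, -0.12, 0.1], [0, 0, 0, 0, 0, -0.08, 0.1], [0, 0, 0, 0, 0, -0.04, 0.1], [0, 0, 0, 0, 0, 0, 0.1]]

```text
clock: 11.27
position: [0.638, 0.0805, 0.1575]
ee_rot: [0.623, 0.782, 0.001, 0.0]
ft_force: [0.1, 0.1, 0.6]
grip_width: 0.277
grasp_force: 24.6
```

```bash
python3 -c "
from h import *
go(.5266,-.218,.155,-3.5)"
```

```text
pos [0.638  0.0805 0.1575] yaw 12.92 t 11.27 f [0.1 0.1 0.6] w 0.277 gf 24.6
turn [ 0.0013 -0.0012  0.1911] shift in target frame [-1.524 -0.465  0.013] in current [-1.33  -0.877  0.009]
```

Emit:
send_rows:
  plan:
    - [[0, 0, 0.064, 0, 0, 0, 0.1], [0, 0, 0.064, 0, 0, 0, 0.1], [0, 0, 0.063, 0, 0, 0, 0.1], [0, 0, 0, -0.06, -0.018, 0, 0.1], [0, 0, 0, -0.12, -0.037, 0, 0.1], [0, 0, 0, -0.16, -0.049, 0, 0.1], [0, 0, 0, -0.16, -0.049, 0, 0.1], [0, 0, 0, -0.16, -0.049, 0, 0.1], [0, 0, 0, -0.16, -0.049, 0, 0.1], [0, 0, 0, -0.16, -0.049, 0, 0.1], [0, 0, 0, -0.16, -0.049, 0, 0.1], [0, 0, 0, -0.16, -0.049, 0, 0.1], [0, 0, 0, -0.12, -0.037, 0, 0.1], [0, 0, 0, -0.08, -0.024, 0, 0.1], [0, 0, 0, -0.024, -0.006, 0, 0.1], [0, 0, 0, 0, 0, 0, 0.1], [0, 0, 0, 0, 0, 0, 0.1], [0, 0, 0, 0, 0, 0, 0.1]]

```text
clock: 12.77
position: [0.5261, -0.2167, 0.1544]
ee_rot: [0.727, 0.686, 0.0, -0.002]
ft_force: [-0.0, -0.3, -0.6]
grip_width: 0.274
grasp_force: 24.6
```

```bash
python3 -c "
from h import *
go(.5276,-.218,.042,-3.5)"
```

```text
pos [ 0.5261 -0.2167  0.1544] yaw -3.32 t 12.77 f [-0.  -0.3 -0.6] w 0.274 gf 24.6
turn [-0.0013 -0.0016  0.0021] shift in target frame [-0.006  0.008  0.562] in current [-0.007  0.009  0.562]
```

Emit:
send_rows:
  plan:
    - [[0, 0, 0, -0.006, 0.004, 0.08, 0.1], [0, 0, 0, 0, 0, 0.1, 0.1], [0, 0, 0, 0, 0, 0.1, 0.1], [0, 0, 0, 0, 0, 0.1, 0.1], [0, 0, 0, 0, 0, 0.08, 0.1], [0, 0, 0, 0, 0, 0.05, 0.1], [0, 0, 0, 0, 0, 0.035, 0.1], [0, 0, 0, 0, 0, 0.02, 0.1], [0, 0, 0, 0, 0, 0, 0.1], [0, 0, 0, 0, 0, 0, 0.1], [0, 0, 0, 0, 0, 0, 0.1]]

```text
clock: 13.68
position: [0.5268, -0.2195, 0.0423]
ee_rot: [0.728, 0.685, 0.0, -0.001]
ft_force: [-0.4, -0.1, 0.2]
grip_width: 0.281
grasp_force: 24.7
```

```bash
python3 -c "
from h import *
go(.5276,-.218,.0415,-3.5)"
```

```text
pos [ 0.5268 -0.2195  0.0423] yaw -3.48 t 13.68 f [-0.4 -0.1  0.2] w 0.281 gf 24.7
turn [-0.0005 -0.0008  0.0002] shift in target frame [0.008 0.004 0.004] in current [0.008 0.004 0.004]
```

Emit:
send_rows:
  plan:
    - [[0, 0, 0, 0.004, 0.002, 0.006, 0.1], [0, 0, 0, 0, 0, 0, 0.1], [0, 0, 0, 0, 0, 0, 0.1], [0, 0, 0, 0, 0, 0, 0.33], [0, 0, 0, 0, 0, 0, 0.36], [0, 0, 0, 0, 0, 0, 0.45], [0, 0, 0, 0, 0, 0, 0.55], [0, 0, 0, 0, 0, 0, 0.65], [0, 0, 0, 0, 0, 0, 0.65], [0, 0, 0, 0, 0, -0.06, 0.65], [0, 0, 0, 0, 0, -0.1, 0.65], [0, 0, 0, 0, 0, -0.12, 0.65], [0, 0, 0, 0, 0, -0.12, 0.65], [0, 0, 0, 0, 0, -0.1, 0.65], [0, 0, 0, 0, 0, -0.05, 0.65], [0, 0, 0, 0, 0, 0, 0.65]]

```text
clock: 15.02
position: [0.5281, -0.2192, 0.1533]
ee_rot: [0.728, 0.685, 0.001, 0.001]
ft_force: [0.5, -0.2, -0.9]
grip_width: 0.645
grasp_force: 0.0
```

```bash
python3 -c "
from h import *
go(.6207,.1313,.15,12.9)
im=optics.camera('scene')
cv2.imwrite('pics/g5.png',cv2.resize(im[140:290,160:370,::-1],None,fx=3.8,fy=3.8,interpolation=cv2.INTER_CUBIC))"
```

```text
pos [ 0.5281 -0.2192  0.1533] yaw -3.5 t 15.02 f [ 0.5 -0.2 -0.9] w 0.645 gf 0.0
turn [ 0.0015  0.0002 -0.1908] shift in target frame [1.605 0.842 0.017] in current [1.778 0.355 0.017]
```

View pics/g5.png

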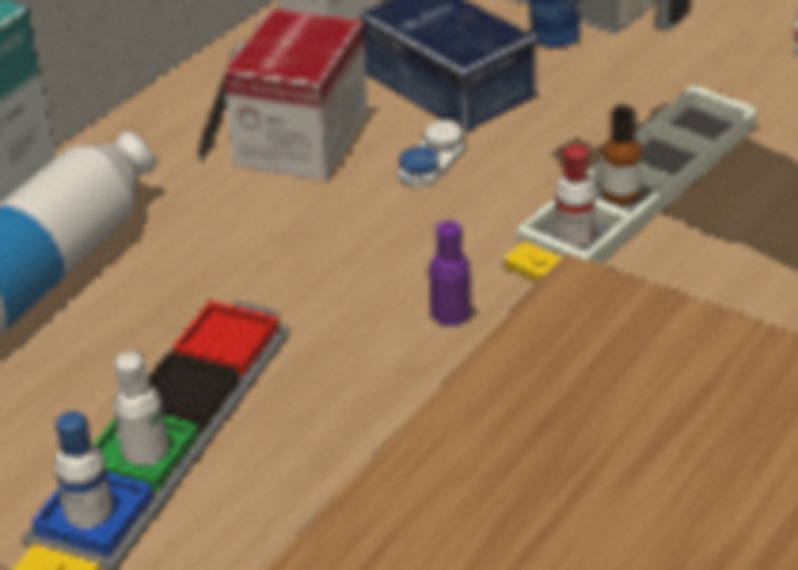

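Black stands upright in the second pocket (622,155), beside red. Green is next.

Emit:
send_rows:
  plan:
    - [[0, 0, -0.064, 0, 0, 0, 0.65], [0, 0, -0.064, 0, 0, 0, 0.65], [0, 0, -0.063, 0, 0, 0, 0.65], [0, 0, 0, 0.1, 0.052, 0, 0.65], [0, 0, 0, 0.165, 0.087, 0, 0.65], [0, 0, 0, 0.165, 0.087, 0, 0.65], [0, 0, 0, 0.165, 0.087, 0, 0.65], [0, 0, 0, 0.165, 0.087, 0, 0.65], [0, 0, 0, 0.165, 0.087, 0, 0.65], [0, 0, 0, 0.165, 0.087, 0, 0.65], [0, 0, 0, 0.165, 0.087, 0, 0.65], [0, 0, 0, 0.165, 0.087, 0, 0.65], [0, 0, 0, 0.12, 0.062, 0, 0.65], [0, 0, 0, 0.065, 0.032, 0.016, 0.65], [0, 0, 0, 0, 0, 0, 0.65], [0, 0, 0, 0, 0, 0, 0.65], [0, 0, 0, 0, 0, 0, 0.65]]

```text
clock: 16.48
position: [0.619, 0.1296, 0.1465]
ee_rot: [0.624, 0.782, -0.001, -0.001]
ft_force: [0.7, -0.3, -0.0]
grip_width: 0.65
grasp_force: 0.0
```

```bash
python3 -c "
from h import *
go(.6207,.1313,.043,12.9)"
```

```text
pos [0.619  0.1296 0.1465] yaw 12.82 t 16.48 f [ 0.7 -0.3 -0. ] w 0.65 gf 0.0
turn [-0.002  -0.0007 -0.0009] shift in target frame [0.006 0.01  0.518] in current [0.006 0.012 0.518]
```

Emit:
send_rows:
  plan:
    - [[0, 0, 0, 0.005, 0.006, 0.09, 0.65], [0, 0, 0, 0, 0, 0.1, 0.65], [0, 0, 0, 0, 0, 0.1, 0.65], [0, 0, 0, 0, 0, 0.1, 0.65], [0, 0, 0, 0, 0, 0.075, 0.65], [0, 0, 0, 0, 0, 0.04, 0.65], [0, 0, 0, 0, 0, 0.01, 0.65], [0, 0, 0, 0, 0, 0, 0.1], [0, 0, 0, 0, 0, 0, 0.1], [0, 0, 0, 0, 0, 0, 0.1], [0, 0, 0, 0, 0, 0, 0.1], [0, 0, 0, 0, 0, 0, 0.1], [0, 0, 0, 0, 0, 0, 0.1], [0, 0, 0, 0, 0, 0, 0.1], [0, 0, 0, 0, 0, 0, 0.1]]

```text
clock: 17.73
position: [0.6208, 0.1333, 0.0459]
ee_rot: [0.623, 0.782, 0.001, -0.0]
ft_force: [-0.4, -0.2, 5.9]
grip_width: 0.278
grasp_force: 25.0
```

Emit:
send_rows:
  plan:
    - [[0, 0, 0, 0, 0, -0.03, 0.1], [0, 0, 0, 0, 0, -0.06, 0.1], [0, 0, 0, 0, 0, -0.1, 0.1], [0, 0, 0, 0, 0, -0.12, 0.1], [0, 0, 0, 0, 0, -0.12, 0.1], [0, 0, 0, 0, 0, -0.08, 0.1], [0, 0, 0, 0, 0, -0.04, 0.1], [0, 0, 0, 0, 0, 0, 0.1]]

```text
clock: 18.4
position: [0.6211, 0.1333, 0.1572]
ee_rot: [0.623, 0.782, 0.001, -0.0]
ft_force: [1.3, 0.2, -1.1]
grip_width: 0.279
grasp_force: 24.6
```

```bash
python3 -c "
from h import *
go(.5240,-.268,.155,-3.5)"
```

```text
pos [0.6211 0.1333 0.1572] yaw 12.92 t 18.4 f [ 1.3  0.2 -1.1] w 0.279 gf 24.6
turn [ 0.0013 -0.0014  0.1911] shift in target frame [-2.032 -0.362  0.011] in current [-1.847 -0.922  0.006]
```

Emit:
send_rows:
  plan:
    - [[0, 0, 0.064, 0, 0, 0, 0.1], [0, 0, 0.064, 0, 0, 0, 0.1], [0, 0, 0.063, 0, 0, 0, 0.1], [0, 0, 0, -0.06, -0.011, 0, 0.1], [0, 0, 0, -0.12, -0.021, 0, 0.1], [0, 0, 0, -0.17, -0.03, 0, 0.1], [0, 0, 0, -0.17, -0.03, 0, 0.1], [0, 0, 0, -0.17, -0.03, 0, 0.1], [0, 0, 0, -0.17, -0.03, 0, 0.1], [0, 0, 0, -0.17, -0.03, 0, 0.1], [0, 0, 0, -0.17, -0.03, 0, 0.1], [0, 0, 0, -0.17, -0.03, 0, 0.1], [0, 0, 0, -0.17, -0.03, 0, 0.1], [0, 0, 0, -0.17, -0.03, 0, 0.1], [0, 0, 0, -0.17, -0.03, 0, 0.1], [0, 0, 0, -0.1, -0.018, 0, 0.1], [0, 0, 0, -0.05, -0.012, 0, 0.1], [0, 0, 0, 0, 0, 0, 0.1], [0, 0, 0, 0, 0, 0, 0.1], [0, 0, 0, 0, 0, 0, 0.1]]

```text
clock: 20.07
position: [0.5237, -0.2657, 0.1539]
ee_rot: [0.727, 0.686, 0.0, -0.002]
ft_force: [-0.0, 0.4, 0.3]
grip_width: 0.277
grasp_force: 24.6
```

```bash
python3 -c "
from h import *
go(.5240,-.268,.0415,-3.5)"
```

```text
pos [ 0.5237 -0.2657  0.1539] yaw -3.3 t 20.07 f [-0.   0.4  0.3] w 0.277 gf 24.6
turn [-0.0013 -0.0017  0.0023] shift in target frame [-0.011  0.002  0.562] in current [-0.013  0.003  0.562]
```

Emit:
send_rows:
  plan:
    - [[0, 0, 0, -0.004, 0.002, 0.08, 0.1], [0, 0, 0, 0, 0, 0.1, 0.1], [0, 0, 0, 0, 0, 0.1, 0.1], [0, 0, 0, 0, 0, 0.1, 0.1], [0, 0, 0, 0, 0, 0.08, 0.1], [0, 0, 0, 0, 0, 0.05, 0.1], [0, 0, 0, 0, 0, 0.035, 0.1], [0, 0, 0, 0, 0, 0.02, 0.1], [0, 0, 0, 0, 0, 0, 0.1], [0, 0, 0, 0, 0, 0, 0.1], [0, 0, 0, 0, 0, 0, 0.1]]

```text
clock: 20.98
position: [0.5239, -0.2685, 0.0418]
ee_rot: [0.728, 0.685, 0.0, -0.001]
ft_force: [-0.2, 0.2, -0.7]
grip_width: 0.279
grasp_force: 24.7
```

```bash
python3 -c "
from h import *
go(.5240,-.268,.041,-3.5)"
```

```text
pos [ 0.5239 -0.2685  0.0418] yaw -3.47 t 20.98 f [-0.2  0.2 -0.7] w 0.279 gf 24.7
turn [-0.0005 -0.0008  0.0003] shift in target frame [0.002 0.001 0.004] in current [0.002 0.001 0.004]
```

Emit:
send_rows:
  plan:
    - [[0, 0, 0, 0.002, 0, 0.004, 0.1], [0, 0, 0, 0, 0, 0, 0.1], [0, 0, 0, 0, 0, 0, 0.1], [0, 0, 0, 0, 0, 0, 0.33], [0, 0, 0, 0, 0, 0, 0.36], [0, 0, 0, 0, 0, 0, 0.45], [0, 0, 0, 0, 0, 0, 0.55], [0, 0, 0, 0, 0, 0, 0.65], [0, 0, 0, 0, 0, 0, 0.65], [0, 0, 0, 0, 0, -0.06, 0.65], [0, 0, 0, 0, 0, -0.1, 0.65], [0, 0, 0, 0, 0, -0.12, 0.65], [0, 0, 0, 0, 0, -0.12, 0.65], [0, 0, 0, 0, 0, -0.1, 0.65], [0, 0, 0, 0, 0, -0.05, 0.65], [0, 0, 0, 0, 0, 0, 0.65]]

```text
clock: 22.32
position: [0.5248, -0.2689, 0.1533]
ee_rot: [0.728, 0.685, 0.001, 0.001]
ft_force: [0.1, 0.6, 0.0]
grip_width: 0.652
grasp_force: 0.0
```

```bash
python3 -c "
from h import *
go(.6142,.1813,.15,12.9)
im=optics.camera('scene')
cv2.imwrite('pics/g6.png',cv2.resize(im[140:290,160:370,::-1],None,fx=3.8,fy=3.8,interpolation=cv2.INTER_CUBIC))"
```

```text
pos [ 0.5248 -0.2689  0.1533] yaw -3.5 t 22.32 f [0.1 0.6 0. ] w 0.652 gf 0.0
turn [ 0.0015  0.0005 -0.1908] shift in target frame [2.094 0.938 0.017] in current [2.274 0.309 0.017]
```

View pics/g6.png

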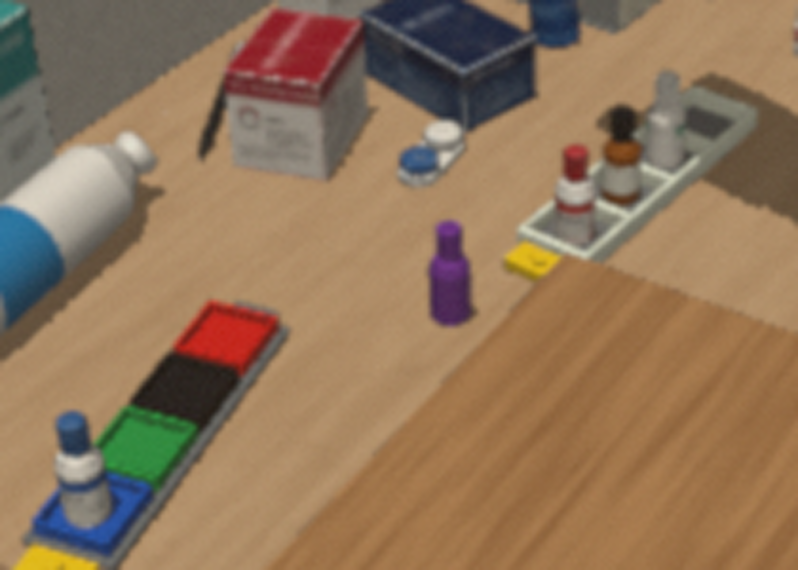

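Green stands in the third pocket (665,120). Blue is the last one.

Emit:
send_rows:
  plan:
    - [[0, 0, -0.064, 0, 0, 0, 0.65], [0, 0, -0.064, 0, 0, 0, 0.65], [0, 0, -0.063, 0, 0, 0, 0.65], [0, 0, 0, 0.1, 0.045, 0, 0.65], [0, 0, 0, 0.175, 0.0785, 0, 0.65], [0, 0, 0, 0.175, 0.0785, 0, 0.65], [0, 0, 0, 0.175, 0.0785, 0, 0.65], [0, 0, 0, 0.175, 0.0785, 0, 0.65], [0, 0, 0, 0.175, 0.0785, 0, 0.65], [0, 0, 0, 0.175, 0.0785, 0, 0.65], [0, 0, 0, 0.175, 0.0785, 0, 0.65], [0, 0, 0, 0.175, 0.0785, 0, 0.65], [0, 0, 0, 0.175, 0.0785, 0, 0.65], [0, 0, 0, 0.175, 0.0785, 0, 0.65], [0, 0, 0, 0.15, 0.067, 0, 0.65], [0, 0, 0, 0.094, 0.042, 0.016, 0.65], [0, 0, 0, 0, 0, 0, 0.65], [0, 0, 0, 0, 0, 0, 0.65], [0, 0, 0, 0, 0, 0, 0.65]]

```text
clock: 23.95
position: [0.6125, 0.1808, 0.1462]
ee_rot: [0.623, 0.782, -0.001, -0.002]
ft_force: [0.5, -0.5, 1.0]
grip_width: 0.646
grasp_force: 0.0
```

```bash
python3 -c "
from h import *
go(.6142,.1813,.043,12.9)"
```

```text
pos [0.6125 0.1808 0.1462] yaw 12.89 t 23.95 f [ 0.5 -0.5  1. ] w 0.646 gf 0.0
turn [-0.0024 -0.001  -0.0001] shift in target frame [0.001 0.009 0.516] in current [-0.     0.011  0.516]
```

Emit:
send_rows:
  plan:
    - [[0, 0, 0, -0.002, 0.006, 0.09, 0.65], [0, 0, 0, 0, 0, 0.1, 0.65], [0, 0, 0, 0, 0, 0.1, 0.65], [0, 0, 0, 0, 0, 0.1, 0.65], [0, 0, 0, 0, 0, 0.075, 0.65], [0, 0, 0, 0, 0, 0.04, 0.65], [0, 0, 0, 0, 0, 0.01, 0.65], [0, 0, 0, 0, 0, 0, 0.1], [0, 0, 0, 0, 0, 0, 0.1], [0, 0, 0, 0, 0, 0, 0.1], [0, 0, 0, 0, 0, 0, 0.1], [0, 0, 0, 0, 0, 0, 0.1], [0, 0, 0, 0, 0, 0, 0.1], [0, 0, 0, 0, 0, 0, 0.1], [0, 0, 0, 0, 0, 0, 0.1]]

```text
clock: 25.2
position: [0.6148, 0.1822, 0.046]
ee_rot: [0.623, 0.782, 0.001, -0.001]
ft_force: [-0.9, -1.4, 6.3]
grip_width: 0.277
grasp_force: 25.1
```

Emit:
send_rows:
  plan:
    - [[0, 0, 0, 0, 0, -0.03, 0.1], [0, 0, 0, 0, 0, -0.06, 0.1], [0, 0, 0, 0, 0, -0.1, 0.1], [0, 0, 0, 0, 0, -0.12, 0.1], [0, 0, 0, 0, 0, -0.12, 0.1], [0, 0, 0, 0, 0, -0.08, 0.1], [0, 0, 0, 0, 0, -0.04, 0.1], [0, 0, 0, 0, 0, 0, 0.1]]

```text
clock: 25.87
position: [0.6151, 0.1822, 0.1574]
ee_rot: [0.623, 0.782, 0.002, -0.0]
ft_force: [-0.0, 1.2, -0.9]
grip_width: 0.277
grasp_force: 24.6
```

```bash
python3 -c "
from h import *
go(.5208,-.318,.155,-3.5)"
```

```text
pos [0.6151 0.1822 0.1574] yaw 12.92 t 25.87 f [-0.   1.2 -0.9] w 0.277 gf 24.6
turn [ 0.0014 -0.0016  0.191 ] shift in target frame [-2.525 -0.318  0.012] in current [-2.332 -1.019  0.005]
```

Emit:
send_rows:
  plan:
    - [[0, 0, 0.064, 0, 0, 0, 0.1], [0, 0, 0.064, 0, 0, 0, 0.1], [0, 0, 0.063, 0, 0, 0, 0.1], [0, 0, 0, -0.06, -0.008, 0, 0.1], [0, 0, 0, -0.12, -0.015, 0, 0.1], [0, 0, 0, -0.19, -0.024, 0, 0.1], [0, 0, 0, -0.19, -0.024, 0, 0.1], [0, 0, 0, -0.19, -0.024, 0, 0.1], [0, 0, 0, -0.19, -0.024, 0, 0.1], [0, 0, 0, -0.19, -0.024, 0, 0.1], [0, 0, 0, -0.19, -0.024, 0, 0.1], [0, 0, 0, -0.19, -0.024, 0, 0.1], [0, 0, 0, -0.19, -0.024, 0, 0.1], [0, 0, 0, -0.19, -0.024, 0, 0.1], [0, 0, 0, -0.19, -0.024, 0, 0.1], [0, 0, 0, -0.19, -0.024, 0, 0.1], [0, 0, 0, -0.15, -0.018, 0, 0.1], [0, 0, 0, -0.08, -0.01, 0, 0.1], [0, 0, 0, -0.025, -0.003, 0, 0.1]]

```text
clock: 27.45
position: [0.517, -0.3231, 0.1529]
ee_rot: [0.729, 0.684, -0.001, -0.002]
ft_force: [-0.4, 0.2, 0.1]
grip_width: 0.279
grasp_force: 24.6
```

Emit:
send_rows:
  plan:
    - [[0, 0, 0, 0, 0, 0, 0.1], [0, 0, 0, 0, 0, 0, 0.1], [0, 0, 0, 0, 0, 0, 0.1]]

```text
clock: 27.7
position: [0.5204, -0.3165, 0.1538]
ee_rot: [0.727, 0.686, 0.0, -0.002]
ft_force: [-0.3, 0.7, -0.3]
grip_width: 0.281
grasp_force: 24.6
```

```bash
python3 -c "
from h import *
go(.5208,-.318,.0415,-3.5)"
```

```text
pos [ 0.5204 -0.3165  0.1538] yaw -3.3 t 27.7 f [-0.3  0.7 -0.3] w 0.281 gf 24.6
turn [-0.0013 -0.0017  0.0023] shift in target frame [-0.007  0.002  0.562] in current [-0.009  0.004  0.561]
```

Emit:
send_rows:
  plan:
    - [[0, 0, 0, 0, 0.002, 0.08, 0.1], [0, 0, 0, 0, 0, 0.1, 0.1], [0, 0, 0, 0, 0, 0.1, 0.1], [0, 0, 0, 0, 0, 0.1, 0.1], [0, 0, 0, 0, 0, 0.08, 0.1], [0, 0, 0, 0, 0, 0.05, 0.1], [0, 0, 0, 0, 0, 0.035, 0.1], [0, 0, 0, 0, 0, 0.02, 0.1], [0, 0, 0, 0, 0, 0, 0.1], [0, 0, 0, 0, 0, 0, 0.1], [0, 0, 0, 0, 0, 0, 0.1]]

```text
clock: 28.62
position: [0.5207, -0.3184, 0.0417]
ee_rot: [0.728, 0.685, 0.0, -0.001]
ft_force: [0.7, -0.0, -0.2]
grip_width: 0.277
grasp_force: 24.7
```

```bash
python3 -c "
from h import *
go(.5208,-.318,.041,-3.5)"
```

```text
pos [ 0.5207 -0.3184  0.0417] yaw -3.47 t 28.62 f [ 0.7 -0.  -0.2] w 0.277 gf 24.7
turn [-0.0005 -0.0007  0.0003] shift in target frame [0.002 0.001 0.004] in current [0.002 0.001 0.004]
```

Emit:
send_rows:
  plan:
    - [[0, 0, 0, 0.002, 0, 0.004, 0.1], [0, 0, 0, 0, 0, 0, 0.1], [0, 0, 0, 0, 0, 0, 0.1], [0, 0, 0, 0, 0, 0, 0.33], [0, 0, 0, 0, 0, 0, 0.36], [0, 0, 0, 0, 0, 0, 0.45], [0, 0, 0, 0, 0, 0, 0.55], [0, 0, 0, 0, 0, 0, 0.65], [0, 0, 0, 0, 0, 0, 0.65], [0, 0, 0, 0, 0, -0.06, 0.65], [0, 0, 0, 0, 0, -0.1, 0.65], [0, 0, 0, 0, 0, -0.12, 0.65], [0, 0, 0, 0, 0, -0.12, 0.65], [0, 0, 0, 0, 0, -0.12, 0.65], [0, 0, 0, 0, 0, -0.12, 0.65], [0, 0, 0, 0, 0, -0.05, 0.65], [0, 0, 0, 0, 0, 0, 0.65], [0, 0, 0, 0, 0, 0, 0.65]]

```text
clock: 30.12
position: [0.5204, -0.3181, 0.1784]
ee_rot: [0.728, 0.685, -0.0, -0.001]
ft_force: [-0.7, -0.4, -0.9]
grip_width: 0.65
grasp_force: 0.0
```

```bash
python3 -c "
from h import *
im=optics.camera('scene')
cv2.imwrite('pics/g7.png',cv2.resize(im[130:230,270:390,::-1],None,fx=6,fy=6,interpolation=cv2.INTER_CUBIC))"
```

```text
(no output)
```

View pics/g7.png

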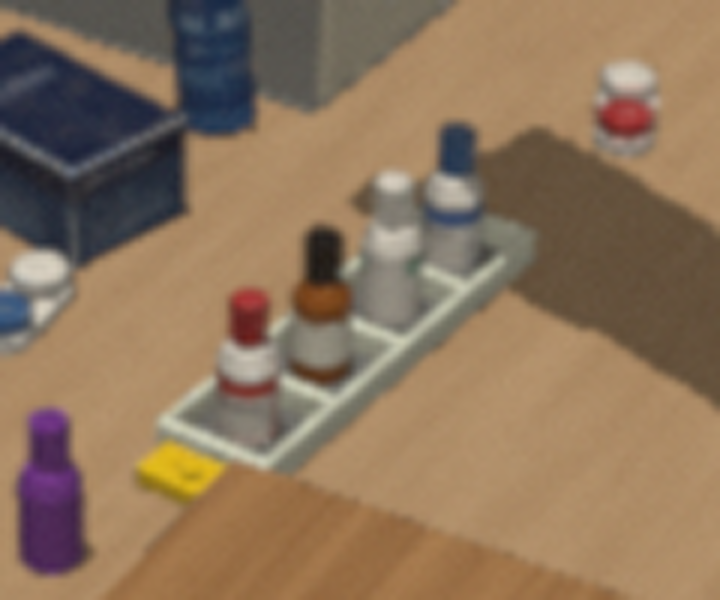

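All four bottles stand upright, one to a pocket. From the yellow tab they run red (250,370), black (322,310), green (392,250), blue (455,200), and the gripper is clear of them.

```bash
python3 -c "
from workcell import job
print(job.hand_in())"
```

```text
the job is handed in; nothing more can be done
None
```

The job is handed in at about 30 s on the robot's clock: all four bottles stand upright in the rack in reverse order, red, black, green, blue from the yellow end.

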